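Report the missing fan guard

TASK

One of the three fans in the tray has lost its wire guard: point down at the hub of that bare fan with the fingertips about 2 cm above it, touching nothing, and stay there for two seconds; then point in the same way, for two seconds, at the middle of the loose spare guard that fits it, the one of the same size as the guards on the other two fans. Then press the log button fully down with the fingertips, let it come up again and move clear. Point at no other fan or guard, and do not touch, move or lift the tray, the fans, the guards or any of the loose parts and tools lying about.

Things in the scene. Friction and masses are not known exactly. Their poses are not given: they have to be found in the camera images.
- fan_bare_hub (a point): top centre of the hub of the fan without a guard, 40 mm above the bench (2 mm below the fan's rim); to be pointed at first. Axes: z up. A good pointing pose has the TCP about 40 mm above this point (fingertips about 20 mm above it)
- fan_a_hub (a point): top centre of the hub of a fan that still has its guard, 40 mm above the bench; the guard lies over it, its top 46 mm above the bench
- fan_b_hub (a point): the same point of the other fan that still has its guard
- guard_fit_mid (a point): middle of the top of the spare guard that fits (74 mm, like those on the fans), 4 mm above the bench; to be pointed at second, with the TCP about 40 mm above this point. Axes: z up
- guard_small_mid (a point): middle of the top of the spare guard that is too small (48 mm), 4 mm above the bench
- guard_large_mid (a point): middle of the top of the spare guard that is too large (110 mm), 4 mm above the bench
- log_button_top (a point): centre of the top of the log button: the round white button of 36 mm diameter, in a black housing on a 90 x 90 x 45 mm grey box, which is fixed to the bench to the left or to the right of the work. Pressed straight down; the point moves with the button
- log_button (a joint): travel of the log button: 0 m up, 0.006 m fully down; it springs back, and takes 5 N to hold fully down
- log_box: grey box, 90 x 90 x 45 mm, fixed to the bench, that carries the log button in the middle of its top; may be touched. Origin: centre of its underside
- tray: grey open steel tray, 110 x 300 x 44 mm, fixed to the bench, long side about along y, with three fans in a row inside, 92 mm apart. Origin: centre of its underside
- fan_bare: 80 x 80 x 38 mm black fan screwed into the tray, grey blades round a black hub of 30 mm diameter; it has no guard: blades and hub lie open. Origin: centre of its underside, 4 mm above the bench
- fan_a: 80 x 80 x 38 mm black fan screwed into the tray, grey blades round a black hub of 30 mm diameter; covered by a wire guard of 74 mm diameter. Origin: centre of its underside
- fan_b: 80 x 80 x 38 mm black fan screwed into the tray, grey blades round a black hub of 30 mm diameter; covered by a wire guard of 74 mm diameter. Origin: centre of its underside
- guard_fit: loose flat round guard of steel wire rings and a wire cross, lying flat on the bench, 74 mm outer diameter, 4 mm thick; the spare that fits. Origin: centre of its underside. Not to be touched.
- guard_small: loose flat round guard of steel wire rings and a wire cross, lying flat on the bench, 48 mm outer diameter, 4 mm thick; too small. Origin: centre of its underside. Not to be touched.
- guard_large: loose flat round guard of steel wire rings and a wire cross, lying flat on the bench, 110 mm outer diameter, 4 mm thick; too large. Origin: centre of its underside. Not to be touched.
- terminal_a: loose yellow terminal block, 14 x 24 x 14 mm, between guards and tray; bystander, leave alone
- terminal_b: another terminal block of the same kind; bystander
- spool: steel solder spool standing upright, 52 mm diameter, 44 mm high; bystander
- heat_sink: aluminium heat sink with fins, 50 x 50 x 30 mm; bystander
- screwdriver: screwdriver lying beyond the tray; bystander
- tape: blue ring (tape core), 76 mm diameter, 18 mm high, beyond the tray; bystander
- jar: closed small white jar, 56 mm diameter, 70 mm high, at the near left; bystander
There are look-alikes about, which are no part of the job. Of the things like the log_box, leave any that is pink or turquoise; of the rest the smaller one is meant.

How it is judged (in metres and radians):
On the way, in this order (a step that is already met when the one before it is completed fails the run):
1. the tool point is held above the hub of the bare fan, within 25 mm of it sideways and 23 to 65 mm above it, for 1.5 s (horizontal distance between the grasp point and fan_bare_hub below 0.025 m and z of the grasp point in the frame of fan_bare_hub between 0.023 and 0.065 m), for 1.5 s.
2. then it is held in the same way above the middle of the spare guard that fits, for 1.5 s (horizontal distance between the grasp point and guard_fit_mid below 0.025 m and z of the grasp point in the frame of guard_fit_mid between 0.023 and 0.065 m), for 1.5 s.
3. then the log button is pressed down with the fingers, at least 4.5 of its 6 mm (value of joint log_button above 0.0045 m and contact force between the fingers and log_box above 0.5 N), for 0.05 s.
At the end, for the whole second after the job is handed in: The log button is up again (within 1 mm), each loose guard lies within 10 mm and each bystander within 15 mm of where it started (value of joint log_button below 0.001 m and distance of each of guard_fit, guard_small, guard_large from where it was at the start of the episode below 0.01 m and distance of each of terminal_a, terminal_b, spool, heat_sink, screwdriver, tape, jar from where it was at the start of the episode below 0.015 m); the robot touches nothing.
It fails at once if the tray, a fan or a loose guard is touched (contact force between any of the fingers, the arm and tray above 0.3 N or contact force between any of the fingers, the arm and fan_bare above 0.3 N or contact force between any of the fingers, the arm and fan_a above 0.3 N or contact force between any of the fingers, the arm and fan_b above 0.3 N or contact force between any of the fingers, the arm and guard_fit above 0.3 N or contact force between any of the fingers, the arm and guard_small above 0.3 N or contact force between any of the fingers, the arm and guard_large above 0.3 N).
It fails at once if a bystander is touched (contact force between any of the fingers, the arm and terminal_a above 0.3 N or contact force between any of the fingers, the arm and terminal_b above 0.3 N or contact force between any of the fingers, the arm and spool above 0.3 N or contact force between any of the fingers, the arm and heat_sink above 0.3 N or contact force between any of the fingers, the arm and screwdriver above 0.3 N or contact force between any of the fingers, the arm and tape above 0.3 N or contact force between any of the fingers, the arm and jar above 0.3 N).
It fails at once if a loose guard is moved by more than 10 mm or lifted (distance of any of guard_fit, guard_small, guard_large from where it was at the start of the episode above 0.01 m).
It fails at once if another fan or guard is pointed at (tool point within 20 mm sideways and less than 55 mm above its middle) ((horizontal distance between the grasp point and fan_a_hub below 0.02 m and z of the grasp point in the frame of fan_a_hub below 0.055 m) or (horizontal distance between the grasp point and fan_b_hub below 0.02 m and z of the grasp point in the frame of fan_b_hub below 0.055 m) or (horizontal distance between the grasp point and guard_small_mid below 0.02 m and z of the grasp point in the frame of guard_small_mid below 0.055 m) or (horizontal distance between the grasp point and guard_large_mid below 0.02 m and z of the grasp point in the frame of guard_large_mid below 0.055 m)).
It fails at once if a bystander is moved by more than 15 mm (distance of any of terminal_a, terminal_b, spool, heat_sink, screwdriver, tape, jar from where it was at the start of the episode above 0.015 m).
It also fails if it takes over 54 s, if anything falls off the work surface, if the arm or the gripper's body presses on something with over 40 N, if the wrist force passes 120 N, or if a joint passes its speed limit or range.

ROBOT

A 7-joint arm with a two-finger parallel gripper is mounted at the origin on the work surface. World frame = base frame: x ahead of the robot, y to its left, z up, the work surface at z = 0. Lengths are in mm, angles in rad, forces in N, time in s.
With the tool pointing down it reaches from about 400 to 850 mm from the base axis. Payload 4.5 kg.
Tool frame: the origin (TCP) lies between the finger pads, 19 mm behind the fingertips; this is the grasp point; z points along the fingers, y is the line along which they close (so a half turn about z gives the same grasp; the last joint's range is limited). The gripper opens to 88 mm and grips with 3 to 60 N. Pads are 18 mm wide; open, the fingers measure 123 mm over their backs; the gripper's body (75 mm by 187 mm) begins 45 mm behind the grasp point.
Start: joints at [1.215, 0.689, -0.195, 1.565, 0.157, 0.902, -0.215], TCP at [237.532, -578.127, 257.443] pointing down, gripper open.
Joint ranges: [-3.01, 3.01], [-0.46, 2.08], [-1.47, 1.51], [0.13, 2.56], [-1, 4.14], [0.04, 2.09], [-2.66, 2.66]. Speed limits (rad/s): [2.57, 2.57, 3.14, 3.14, 3.14, 3.14, 3.14].

INTERFACE

Orientations are given as a unit quaternion [w, x, y, z].
In Python, from rig import status, vision, sign_off gives the robot as it stands.
- The arm moves only by the tool drive_tool, never from a script. Its argument "series" is a list of rows, each an object with "linear": the shift along the world's x, y, z in mm, a list of three; "twist": the turn, a rotation vector about the world's x, y, z in rad, a list of three; "jaw": the opening, from 0 (shut) to 1 (fully open). In form: [{"linear": [dx, dy, dz], "twist": [wx, wy, wz], "jaw": jaw}, ...]. A call has 1 to 20 rows; each row is the pose to reach, as a shift and turn from the pose commanded when the call began; what a row does not reach only later rows make up. A row lasts 1/10 s, in which the tool goes at most 50 mm and 8.59 degrees, less where a joint would pass 70% of its speed; a pose out of reach is approached as far as the arm can. A call with a gripper value outside its range is refused whole. The fingers move at their own pace and stop on an object; "newtons" is the grip in N (left out, the last holds). Time passes only in rows, so rows that repeat a pose let the fingers close. It gives the time, the measured TCP pose, the force, the opening and the grip force at its end, in the units of the state.
- status.read_state(): the state, without advancing time (a new reading comes with each control period).
- vision.camera(name): name is "scene" or "top"; returns a dict with "img" (480x640x3 uint8, blue, green, red), "vertical_fov" (degrees; the focal length in pixels is half the picture's height over the tangent of half this angle, whatever the lens; pixels are square), "cx", "cy" (the principal point, pixels), "distortion" ([k1, k2, p1, p2, k3] as OpenCV has them; the pictures are not rectified), "camera_from_world" (4x4, takes a point from world to camera coordinates). Camera axes: x right, y down, z forward; pixel columns grow to the right and rows downward; lengths in mm; the calibration is good to about 2 mm. A picture is of the moment at which its call begins. There is no depth.
- sign_off(): hands the job in; it is judged then, once.
The state is a dict: "time": time; "q": joint angles; "qvel": joint speeds; "joint_efforts": joint torques, N m; "tool_pos": TCP position; "ee_rot": TCP orientation; "wrist_force": force on the tool from outside, world axes, zero at the start; "ft_torque": the same for the moment, N m; "finger_gap": finger opening in mm; "grip_force": force on a finger pad.
Only numpy, scipy, OpenCV 4.12 (cv2) and the standard library are available. Lean on these libraries where they do the work, as an engineer would, in place of code of your own. Each camera call takes 0.05 s, during which the arm holds its last target. There are 200 camera calls.

## Working session

There is one attempt and no reset: what is moved stays moved. The work goes in short steps, Python scripts to look and compute and a tool call to move; the robot and the scene stay as the last step left them, time stands still between calls to the robot, and variables do not carry over. Pictures are saved under pics/ and viewed, at most 10 in all, crops included, and the job is handed in when it is done.

Besides the shell and the picture viewer there is one more tool, called as name([rows], argument=value, ...), one row to a line, values as JSON. drive_tool: Moves the arm, as the interface text tells. Its arguments: {"type":"object","properties":{"series":{"type":"array"},"newtons":{"type":"number"}},"required":["series"]}

```bash
mkdir -p pics
cat > h.py <<'E'
import numpy as np, cv2
from rig import status, vision, sign_off
def K(c):
    f=240/np.tan(np.radians(c["vertical_fov"])/2)
    return np.array([[f,0,c["cx"]],[0,f,c["cy"]],[0,0,1.]]),np.array(c["distortion"],float)
def ray(c,px,z):
    k,d=K(c); M=np.array(c["camera_from_world"]); R,t=M[:3,:3],M[:3,3]
    u=cv2.undistortPoints(np.array(px,float).reshape(-1,1,2),k,d).reshape(-1,2)
    D=np.c_[u,np.ones(len(u))]@R; C=-R.T@t
    return C+D*((z-C[2])/D[:,2])[:,None]
E
python3 - <<'E'
from h import *
for n in("top","scene"):
    c=vision.camera(n); cv2.imwrite(f"pics/{n}.png",c["img"]); np.save(n+".npy",c,allow_pickle=True)
    M=np.array(c["camera_from_world"]); print(n,c["vertical_fov"],c["cx"],c["cy"],c["distortion"],-M[:3,:3].T@M[:3,3])
s=status.read_state(); print(s["time"],s["tool_pos"],s["ee_rot"])
E
```

```text
top 45.93071525057159 322.40942278033003 251.77903330562597 [-0.12001406  0.          0.          0.          0.        ] [ 455.45834546   63.57457829 1390.81481773]
scene 44.5533765321312 317.5061697743485 241.37809910995279 [-0.09832444  0.          0.          0.          0.        ] [ 901.77563301 -439.42060234 1065.33445928]
0.1 [ 237.27265433 -577.64145482  256.69926847] [-7.81043479e-04  9.81060117e-01  1.93701820e-01 -2.05295894e-04]
```

View pics/top.png

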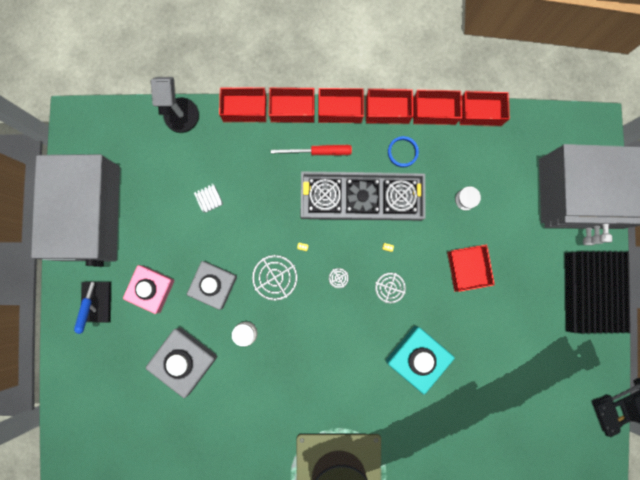

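View pics/scene.png

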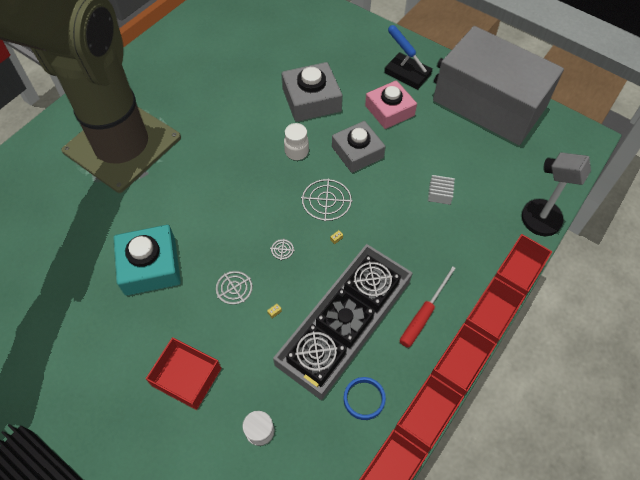

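The top view shows these candidates:
- **Fans:** left (325,195) and right (401,195) have guards. The middle one (363,196) is bare, so I choose it.
- **Guards:** large (275,277), small (339,278) and medium (391,288). The medium one is the likely fit.
- **Button boxes:** pink (147,289), turquoise (421,359), large grey (180,362) and small grey (211,285). I choose the small grey.

Next I'll measure them and check in one close crop.

Run:
```python
from h import *
T=np.load("top.npy",allow_pickle=True).item(); S=np.load("scene.npy",allow_pickle=True).item()
def blobs(c,roi,lo,hi,n):
    x0,y0,x1,y1=roi; h=cv2.cvtColor(c["img"],cv2.COLOR_BGR2HSV)[y0:y1,x0:x1]
    m=cv2.inRange(h,np.array(lo),np.array(hi))
    p=np.argwhere(m)[:,::-1].astype(np.float32)+[x0,y0]
    (a,r)=cv2.minEnclosingCircle(p.astype(np.float32)); return a,r,len(p)
W=((0,0,110),(180,70,255))
def show(n,c,roi,z,col=W):
    a,r,k=blobs(c,roi,*col,1); p=ray(c,[a,(a[0]+r,a[1])],z); print(n,np.round(a,1),k,"xyz",np.round(p[0],1),"dia",round(2*np.linalg.norm(p[1]-p[0]),1))
print("TOP")
show("large",T,(248,250,302,305),4);show("small",T,(326,265,352,291),4);show("fit",T,(372,268,410,308),4)
show("fanL guard",T,(308,178,342,212),46);show("fanR guard",T,(385,178,416,212),46)
show("btn",T,(198,273,221,297),60,((0,0,190),(180,40,255)))
show("jar",T,(228,318,262,352),70)
print("SCENE")
show("fit",S,(212,268,256,308),4);show("small",S,(268,236,297,262),4)
show("fanL guard",S,(352,258,396,302),46);show("fanR guard",S,(292,328,342,374),46)
show("btn",S,(347,124,372,148),60,((0,0,190),(180,40,255)))
print("hub top/scene",ray(T,[(363,196)],40).round(1),ray(S,[(345,316.5)],40).round(1))
# two-view button height
for z in(50,55,60,65,70,75,80): print(z,ray(T,[(209,285)],z).round(0)[0],ray(S,[(359,135)],z).round(0)[0])
i=T["img"][170:320,180:440]; cv2.imwrite("pics/crop.png",cv2.resize(i,None,fx=3,fy=3,interpolation=cv2.INTER_CUBIC))
```

```text
TOP
large [274.3 277.4] 1068 xyz [482.3 159.7   4. ] dia 114.5
small [338.5 277.5] 361 xyz [483.    2.6   4. ] dia 53.8
fit [390.2 287.4] 703 xyz [ 459.5 -124.6    4. ] dia 79.8
fanL guard [324.5 194.5] 919 xyz [680.9  38.9  46. ] dia 112.1
fanR guard [400.  194.5] 880 xyz [ 682.8 -143.    46. ] dia 108.5
btn [208.6 284.9] 190 xyz [462.2 310.3  60. ] dia 36.4
jar [244. 334.] 538 xyz [348.9 224.2  70. ] dia 63.3
SCENE
fit [233.5 287. ] 724 xyz [ 459.8 -125.2    4. ] dia 77.9
small [282.  248.5] 334 xyz [483.3   3.    4. ] dia 50.5
fanL guard [373.1 278.6] 666 xyz [684.1  37.8  46. ] dia 109.7
fanR guard [314.9 351.9] 830 xyz [ 682.  -149.4   46. ] dia 108.8
btn [359.  133.5] 138 xyz [460.6 314.8  60. ] dia 32.1
hub top/scene [[679.1 -54.1  40. ]] [[684.7 -57.6  40. ]]
50 [462. 311.  50.] [459. 319.  50.]
55 [462. 310.  55.] [461. 315.  55.]
60 [462. 309.  60.] [463. 311.  60.]
65 [462. 308.  65.] [465. 307.  65.]
70 [462. 308.  70.] [467. 304.  70.]
75 [462. 307.  75.] [470. 300.  75.]
80 [462. 306.  80.] [472. 296.  80.]
```

View pics/crop.png

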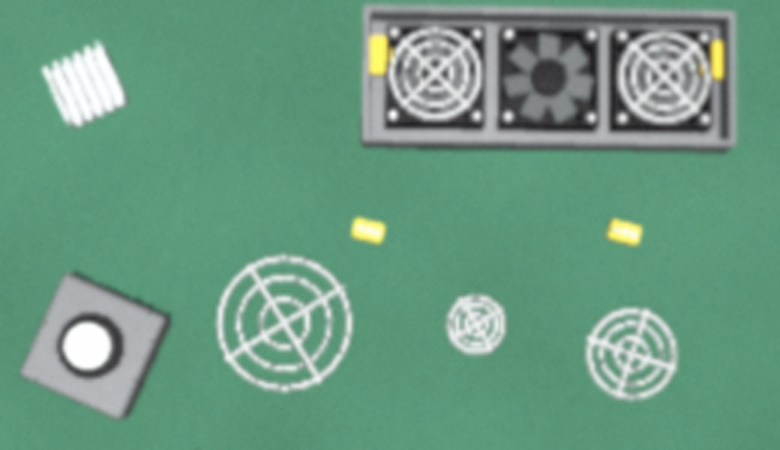

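The crop confirms the choices. The bare hub is in the middle, at about (681,-54.5,40), and the guards either side of it lie 92 mm away. The fitting guard measures about 76–79 mm across, at (459.5,-125,4). The small grey box has its button at about (462,310,61). I'll close the fingers and cross high.

drive_tool([
  {"linear": [10,12,0],"twist": [0,0,0],"jaw": 0},
  {"linear": [30,36,0],"twist": [0,0,0],"jaw": 0},
  {"linear": [57,67,0],"twist": [0,0,0],"jaw": 0},
  {"linear": [84,99,0],"twist": [0,0,0],"jaw": 0},
  {"linear": [111,131,0],"twist": [0,0,0],"jaw": 0},
  {"linear": [138,163,0],"twist": [0,0,0],"jaw": 0},
  {"linear": [165,195,0],"twist": [0,0,0],"jaw": 0},
  {"linear": [192,227,0],"twist": [0,0,0],"jaw": 0},
  {"linear": [219,259,0],"twist": [0,0,0],"jaw": 0},
  {"linear": [246,291,0],"twist": [0,0,0],"jaw": 0},
  {"linear": [273,323,0],"twist": [0,0,0],"jaw": 0},
  {"linear": [300,355,0],"twist": [0,0,0],"jaw": 0},
  {"linear": [327,387,0],"twist": [0,0,0],"jaw": 0},
  {"linear": [354,419,0],"twist": [0,0,0],"jaw": 0},
  {"linear": [381,451,0],"twist": [0,0,0],"jaw": 0},
  {"linear": [408,483,0],"twist": [0,0,0],"jaw": 0},
  {"linear": [428,506,0],"twist": [0,0,0],"jaw": 0},
  {"linear": [440,520,0],"twist": [0,0,0],"jaw": 0},
  {"linear": [443.5,524,0],"twist": [0,0,0],"jaw": 0},
  {"linear": [443.5,524,0],"twist": [0,0,0],"jaw": 0},
])

```text
time: 2.1
tool_pos: [680.6, -52.7, 257.0]
ee_rot: [-0.0, 0.981, 0.195, -0.0]
wrist_force: [0.8, 0.2, -0.0]
finger_gap: 0.3
grip_force: 0.0
```

drive_tool([
  {"linear": [0,-1,-10],"twist": [0,0,0],"jaw": 0},
  {"linear": [0,-1,-30],"twist": [0,0,0],"jaw": 0},
  {"linear": [0,-1,-55],"twist": [0,0,0],"jaw": 0},
  {"linear": [0,-1,-80],"twist": [0,0,0],"jaw": 0},
  {"linear": [0,-1,-105],"twist": [0,0,0],"jaw": 0},
  {"linear": [0,-1,-130],"twist": [0,0,0],"jaw": 0},
  {"linear": [0,-1,-150],"twist": [0,0,0],"jaw": 0},
  {"linear": [0,-1,-165],"twist": [0,0,0],"jaw": 0},
  {"linear": [0,-1,-172],"twist": [0,0,0],"jaw": 0},
  {"linear": [0,-1,-175],"twist": [0,0,0],"jaw": 0},
  {"linear": [0,-1,-175],"twist": [0,0,0],"jaw": 0},
])

```text
time: 3.2
tool_pos: [681.2, -55.5, 82.7]
ee_rot: [0.0, 0.981, 0.193, 0.0]
wrist_force: [-0.2, -0.7, 0.5]
finger_gap: 0.6
grip_force: 0.0
```

Run:
```python
from h import *
c=vision.camera("scene"); cv2.imwrite("pics/s2.png",cv2.resize(c["img"][200:400,220:460],None,fx=3,fy=3))
print(status.read_state()["tool_pos"])
```

```text
[681.55562214 -55.32410341  83.21025053]
```

View pics/s2.png

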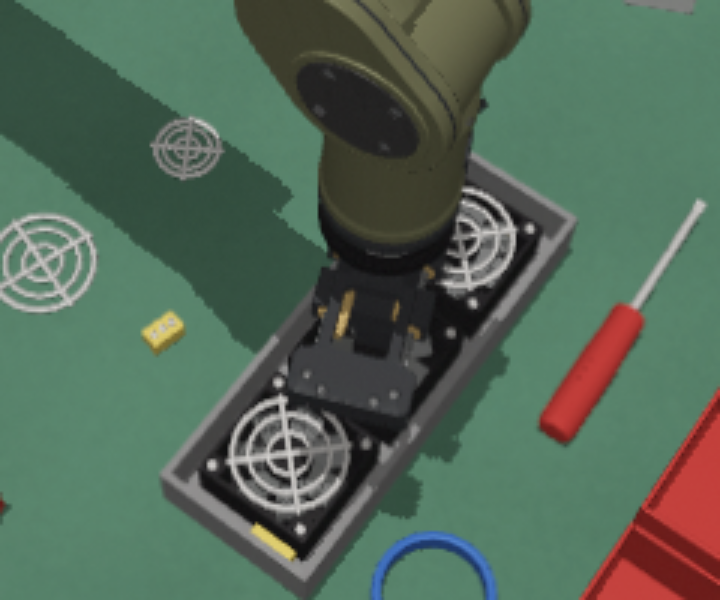

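The gripper hangs over the bare middle fan, with both guarded fans clear on either side of it. I'll hold for 2 s.

drive_tool([
  {"linear": [0,0,0],"twist": [0,0,0],"jaw": 0},
  {"linear": [0,0,0],"twist": [0,0,0],"jaw": 0},
  {"linear": [0,0,0],"twist": [0,0,0],"jaw": 0},
  {"linear": [0,0,0],"twist": [0,0,0],"jaw": 0},
  {"linear": [0,0,0],"twist": [0,0,0],"jaw": 0},
  {"linear": [0,0,0],"twist": [0,0,0],"jaw": 0},
  {"linear": [0,0,0],"twist": [0,0,0],"jaw": 0},
  {"linear": [0,0,0],"twist": [0,0,0],"jaw": 0},
  {"linear": [0,0,0],"twist": [0,0,0],"jaw": 0},
  {"linear": [0,0,0],"twist": [0,0,0],"jaw": 0},
  {"linear": [0,0,0],"twist": [0,0,0],"jaw": 0},
  {"linear": [0,0,0],"twist": [0,0,0],"jaw": 0},
  {"linear": [0,0,0],"twist": [0,0,0],"jaw": 0},
  {"linear": [0,0,0],"twist": [0,0,0],"jaw": 0},
  {"linear": [0,0,0],"twist": [0,0,0],"jaw": 0},
  {"linear": [0,0,0],"twist": [0,0,0],"jaw": 0},
  {"linear": [0,0,0],"twist": [0,0,0],"jaw": 0},
  {"linear": [0,0,0],"twist": [0,0,0],"jaw": 0},
  {"linear": [0,0,0],"twist": [0,0,0],"jaw": 0},
  {"linear": [0,0,0],"twist": [0,0,0],"jaw": 0},
])

```text
time: 5.25
tool_pos: [681.0, -55.1, 82.4]
ee_rot: [0.0, 0.981, 0.194, -0.0]
wrist_force: [-0.2, 0.1, 0.0]
finger_gap: 0.0
grip_force: 0.0
```

drive_tool([
  {"linear": [0,0,15],"twist": [0,0,0],"jaw": 0},
  {"linear": [0,0,45],"twist": [0,0,0],"jaw": 0},
  {"linear": [0,0,75],"twist": [0,0,0],"jaw": 0},
  {"linear": [-10,-3,95],"twist": [0,0,0],"jaw": 0},
  {"linear": [-35,-11,100],"twist": [0,0,0],"jaw": 0},
  {"linear": [-65,-21,100],"twist": [0,0,0],"jaw": 0},
  {"linear": [-95,-30,100],"twist": [0,0,0],"jaw": 0},
  {"linear": [-125,-40,100],"twist": [0,0,0],"jaw": 0},
  {"linear": [-155,-49,100],"twist": [0,0,0],"jaw": 0},
  {"linear": [-185,-59,100],"twist": [0,0,0],"jaw": 0},
  {"linear": [-208,-66,100],"twist": [0,0,0],"jaw": 0},
  {"linear": [-219,-69,97],"twist": [0,0,0],"jaw": 0},
  {"linear": [-221.5,-70,80],"twist": [0,0,0],"jaw": 0},
  {"linear": [-221.5,-70,55],"twist": [0,0,0],"jaw": 0},
  {"linear": [-221.5,-70,30],"twist": [0,0,0],"jaw": 0},
  {"linear": [-221.5,-70,5],"twist": [0,0,0],"jaw": 0},
  {"linear": [-221.5,-70,-15],"twist": [0,0,0],"jaw": 0},
  {"linear": [-221.5,-70,-28],"twist": [0,0,0],"jaw": 0},
  {"linear": [-221.5,-70,-35],"twist": [0,0,0],"jaw": 0},
  {"linear": [-221.5,-70,-36],"twist": [0,0,0],"jaw": 0},
])

```text
time: 7.25
tool_pos: [459.9, -125.1, 46.5]
ee_rot: [0.0, 0.981, 0.194, 0.0]
wrist_force: [0.3, 0.2, 1.1]
finger_gap: 0.5
grip_force: 0.0
```

drive_tool([
  {"linear": [0,0,0],"twist": [0,0,0],"jaw": 0},
  {"linear": [0,0,0],"twist": [0,0,0],"jaw": 0},
  {"linear": [0,0,0],"twist": [0,0,0],"jaw": 0},
  {"linear": [0,0,0],"twist": [0,0,0],"jaw": 0},
  {"linear": [0,0,0],"twist": [0,0,0],"jaw": 0},
  {"linear": [0,0,0],"twist": [0,0,0],"jaw": 0},
  {"linear": [0,0,0],"twist": [0,0,0],"jaw": 0},
  {"linear": [0,0,0],"twist": [0,0,0],"jaw": 0},
  {"linear": [0,0,0],"twist": [0,0,0],"jaw": 0},
  {"linear": [0,0,0],"twist": [0,0,0],"jaw": 0},
  {"linear": [0,0,0],"twist": [0,0,0],"jaw": 0},
  {"linear": [0,0,0],"twist": [0,0,0],"jaw": 0},
  {"linear": [0,0,0],"twist": [0,0,0],"jaw": 0},
  {"linear": [0,0,0],"twist": [0,0,0],"jaw": 0},
  {"linear": [0,0,0],"twist": [0,0,0],"jaw": 0},
  {"linear": [0,0,0],"twist": [0,0,0],"jaw": 0},
  {"linear": [0,0,0],"twist": [0,0,0],"jaw": 0},
  {"linear": [0,0,0],"twist": [0,0,0],"jaw": 0},
  {"linear": [0,0,0],"twist": [0,0,0],"jaw": 0},
  {"linear": [0,0,0],"twist": [0,0,0],"jaw": 0},
])

```text
time: 9.25
tool_pos: [459.5, -125.2, 46.5]
ee_rot: [0.0, 0.981, 0.194, 0.0]
wrist_force: [-0.4, 0.1, -0.6]
finger_gap: 0.2
grip_force: 0.0
```

drive_tool([
  {"linear": [0,0,15],"twist": [0,0,0],"jaw": 0},
  {"linear": [0,0,45],"twist": [0,0,0],"jaw": 0},
  {"linear": [0,0,80],"twist": [0,0,0],"jaw": 0},
  {"linear": [0,5,115],"twist": [0,0,0],"jaw": 0},
  {"linear": [0,20,135],"twist": [0,0,0],"jaw": 0},
  {"linear": [0,45,140],"twist": [0,0,0],"jaw": 0},
  {"linear": [0,80,140],"twist": [0,0,0],"jaw": 0},
  {"linear": [0,115,140],"twist": [0,0,0],"jaw": 0},
  {"linear": [0,150,140],"twist": [0,0,0],"jaw": 0},
  {"linear": [0,185,140],"twist": [0,0,0],"jaw": 0},
  {"linear": [0,220,140],"twist": [0,0,0],"jaw": 0},
  {"linear": [0,255,140],"twist": [0,0,0],"jaw": 0},
  {"linear": [0,290,140],"twist": [0,0,0],"jaw": 0},
  {"linear": [0,325,140],"twist": [0,0,0],"jaw": 0},
  {"linear": [0,360,140],"twist": [0,0,0],"jaw": 0},
  {"linear": [1,395,140],"twist": [0,0,0],"jaw": 0},
  {"linear": [2,420,140],"twist": [0,0,0],"jaw": 0},
  {"linear": [2.5,432,140],"twist": [0,0,0],"jaw": 0},
  {"linear": [2.5,435,140],"twist": [0,0,0],"jaw": 0},
  {"linear": [2.5,435,140],"twist": [0,0,0],"jaw": 0},
])

```text
time: 11.25
tool_pos: [462.0, 308.6, 186.3]
ee_rot: [0.001, 0.981, 0.193, -0.0]
wrist_force: [0.8, -0.6, -0.5]
finger_gap: 0.2
grip_force: 0.0
```

drive_tool([
  {"linear": [0,0,-15],"twist": [0,0,0],"jaw": 0},
  {"linear": [0,0,-40],"twist": [0,0,0],"jaw": 0},
  {"linear": [0,0,-65],"twist": [0,0,0],"jaw": 0},
  {"linear": [0,0,-80],"twist": [0,0,0],"jaw": 0},
  {"linear": [0,0,-87],"twist": [0,0,0],"jaw": 0},
  {"linear": [0,0,-90],"twist": [0,0,0],"jaw": 0},
  {"linear": [0,0,-90],"twist": [0,0,0],"jaw": 0},
])

```text
time: 11.95
tool_pos: [462.4, 309.1, 96.7]
ee_rot: [0.0, 0.981, 0.193, 0.0]
wrist_force: [0.6, 0.5, 0.9]
finger_gap: 0.6
grip_force: 0.0
```

Run:
```python
from h import *
c=vision.camera("scene"); cv2.imwrite("pics/s3.png",cv2.resize(c["img"][50:200,250:450],None,fx=4,fy=4))
print(status.read_state()["tool_pos"])
```

```text
[462.53023072 309.50140555  97.04862205]
```

View pics/s3.png

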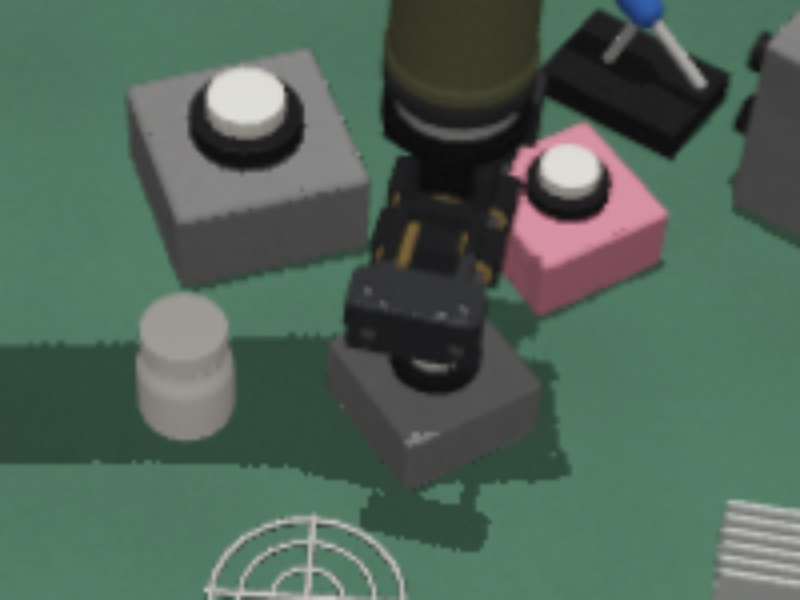

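The fingertips are right above the small grey box's button, at about (435,355) in the crop, and clear of the pink box. I'll press slowly and watch the force.

drive_tool([
  {"linear": [0,0,-3],"twist": [0,0,0],"jaw": 0},
  {"linear": [0,0,-6],"twist": [0,0,0],"jaw": 0},
  {"linear": [0,0,-9],"twist": [0,0,0],"jaw": 0},
  {"linear": [0,0,-12],"twist": [0,0,0],"jaw": 0},
  {"linear": [0,0,-14],"twist": [0,0,0],"jaw": 0},
  {"linear": [0,0,-16],"twist": [0,0,0],"jaw": 0},
  {"linear": [0,0,-18],"twist": [0,0,0],"jaw": 0},
  {"linear": [0,0,-18],"twist": [0,0,0],"jaw": 0},
])

```text
time: 12.8
tool_pos: [462.1, 310.0, 80.0]
ee_rot: [-0.0, 0.981, 0.194, 0.0]
wrist_force: [-2.5, -1.1, 16.3]
finger_gap: 0.4
grip_force: 8.2
```

drive_tool([
  {"linear": [0,0,-1],"twist": [0,0,0],"jaw": 0},
  {"linear": [0,0,-2],"twist": [0,0,0],"jaw": 0},
  {"linear": [0,0,-2],"twist": [0,0,0],"jaw": 0},
  {"linear": [0,0,-2],"twist": [0,0,0],"jaw": 0},
])

```text
time: 13.2
tool_pos: [462.1, 310.0, 79.7]
ee_rot: [-0.0, 0.981, 0.194, 0.001]
wrist_force: [-4.7, -2.6, 32.4]
finger_gap: 0.2
grip_force: 16.1
```

Run:
```python
from h import *
c=vision.camera("scene"); cv2.imwrite("pics/s4.png",cv2.resize(c["img"][100:180,320:400],None,fx=7,fy=7,interpolation=cv2.INTER_CUBIC))
s=status.read_state();print(s["tool_pos"],s["wrist_force"])
```

```text
[462.14668663 310.03394727  79.71298998] [-5.35550171 -3.0867798  31.41973571]
```

View pics/s4.png

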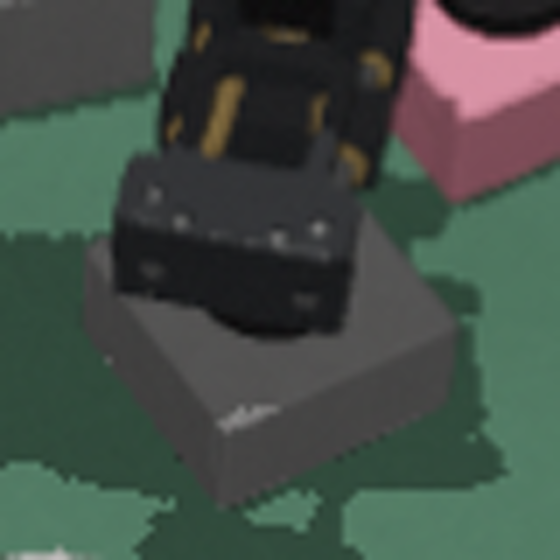

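The press is stiff at the bottom (32 N, fingertips at about 61 mm). I'll check the spring travel on the way up to confirm it was fully down.

drive_tool([
  {"linear": [0,0,2],"twist": [0,0,0],"jaw": 0},
  {"linear": [0,0,4],"twist": [0,0,0],"jaw": 0},
  {"linear": [0,0,4],"twist": [0,0,0],"jaw": 0},
])

```text
time: 13.55
tool_pos: [462.1, 310.0, 80.9]
ee_rot: [-0.0, 0.981, 0.194, 0.0]
wrist_force: [0.1, -0.1, 4.8]
finger_gap: 0.2
grip_force: 2.2
```

drive_tool([
  {"linear": [0,0,2],"twist": [0,0,0],"jaw": 0},
  {"linear": [0,0,2],"twist": [0,0,0],"jaw": 0},
  {"linear": [0,0,2],"twist": [0,0,0],"jaw": 0},
])

```text
time: 13.85
tool_pos: [462.1, 310.0, 82.3]
ee_rot: [-0.0, 0.981, 0.194, 0.0]
wrist_force: [-0.5, 1.0, 3.9]
finger_gap: 0.2
grip_force: 1.8
```

drive_tool([
  {"linear": [0,0,2],"twist": [0,0,0],"jaw": 0},
  {"linear": [0,0,2],"twist": [0,0,0],"jaw": 0},
  {"linear": [0,0,2],"twist": [0,0,0],"jaw": 0},
])

```text
time: 14.15
tool_pos: [462.1, 310.0, 84.4]
ee_rot: [-0.0, 0.981, 0.194, 0.0]
wrist_force: [0.1, 0.6, 2.4]
finger_gap: 0.4
grip_force: 1.2
```

drive_tool([
  {"linear": [0,0,2],"twist": [0,0,0],"jaw": 0},
  {"linear": [0,0,4],"twist": [0,0,0],"jaw": 0},
  {"linear": [0,0,4],"twist": [0,0,0],"jaw": 0},
])

```text
time: 14.45
tool_pos: [461.9, 309.6, 88.5]
ee_rot: [0.0, 0.981, 0.194, -0.0]
wrist_force: [1.1, -0.4, 0.1]
finger_gap: 0.3
grip_force: 0.0
```

The spring acted over about 6 mm: 4.8 N at 81 mm, 2.4 N at 84.4 mm and nothing at 88.5 mm. The button was therefore fully down and is now up. I'll move clear.

drive_tool([
  {"linear": [0,0,15],"twist": [0,0,0],"jaw": 0},
  {"linear": [0,0,40],"twist": [0,0,0],"jaw": 0},
  {"linear": [0,0,70],"twist": [0,0,0],"jaw": 0},
  {"linear": [0,0,95],"twist": [0,0,0],"jaw": 0},
  {"linear": [0,0,108],"twist": [0,0,0],"jaw": 0},
  {"linear": [0,0,110],"twist": [0,0,0],"jaw": 0},
  {"linear": [0,0,110],"twist": [0,0,0],"jaw": 0},
  {"linear": [0,0,110],"twist": [0,0,0],"jaw": 0},
])

```text
time: 15.25
tool_pos: [461.4, 309.4, 197.4]
ee_rot: [0.001, 0.981, 0.194, -0.001]
wrist_force: [-0.5, 0.4, 0.0]
finger_gap: 0.3
grip_force: 0.0
```

```bash
python3 -c "
from rig import sign_off,status
s=status.read_state();print(s['tool_pos'],s['wrist_force']);print(sign_off())"
```

```text
[461.38972276 309.42424862 197.41690618] [-0.46059232  0.3816896   0.01604167]
the job is handed in; nothing more can be done
None
```

The job is handed in at about 15 s of the 54 s allowed: I pointed at the bare fan's hub and then the fitting guard for 2 s each, pressed the log button fully down and let it up, and moved clear; sign-off returned no verdict.

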